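# Put away the checked bread docker and hold the next one up to the inspection camera

### The job

We are checking the pins of the bread dockers. The blue-handled one has passed: stand it on its pins in the open drawer (set it down, do not drop it) and slide the drawer fully shut; then take the orange-handled one from the tray and hold it up 20 cm straight out from the inspection camera's lens, pins towards the lens and square to it, long side of its plate level. Finish while still holding it there in the air, steady, without touching the camera or moving the cutter ring or the brass weight.

Things in the scene. Friction and masses are not known exactly. Their poses are not given: they have to be found in the camera images.
- docker_blue_mid (a point): centre of the blue-handled bread docker (tool for pricking dough), standing on its pins on the tray: aluminium plate 64 (x) by 96 (y) by 10 mm with 10 mm steel pins under it, and on it a solid blue handle block 24 (x) by 80 (y) by 40 mm high; 60 mm high in all, z up. The point is 30 mm above the pin tips, the handle's middle 40 mm, the plate's top 20 mm. 0.15 to 0.3 kg, balanced
- docker_orange_mid (a point): centre of the orange-handled bread docker (tool for pricking dough), standing on its pins on the tray: aluminium plate 64 (x) by 96 (y) by 10 mm with 10 mm steel pins under it, and on it a solid orange handle block 24 (x) by 80 (y) by 40 mm high; 60 mm high in all, z up. The point is 30 mm above the pin tips, the handle's middle 40 mm, the plate's top 20 mm. 0.15 to 0.3 kg, balanced
- docker_orange_face (a point): centre of the orange docker's pin face, level with the pin tips, 30 mm below its centre point; axes as the docker's (z from the pins to the handle, y along the plate's long side)
- drawer_floor (a point): front end of the inner floor of the drawer of the low grey cabinet at the left, mid-width, at the foot of the front wall; moves with it. Inside 235 (x, from this point) by 218 mm (y), walls 66 mm high; white front panel: outer face 21 mm to -x, top 75 mm up. x is the closing direction, z up. Cabinet 260 mm wide, 110 high, covers all but the pulled-out part of the drawer
- cabinet_drawer0_handle (a point): middle of the drawer's steel bar handle, 11 mm thick and 120 mm long along y, 35 mm in front of the white panel; axes as the drawer's, moves with it
- cabinet_drawer0 (a joint): how far the drawer is pulled out, m: 0 is fully shut, starts at about 0.17 to 0.195; it slides at a light push (1 to 2 N), has no latch and stays where it is left
- lens_glass (a point): centre of the front glass of the inspection camera (grey box with white ring light and black lens, on a stand at the back of the table), 100 mm above the table; z is the optical axis and points out of the lens, upwards and towards the robot, leaning 40 degrees (0.70 rad) from vertical; y is level, across the picture
- focus (a point): the place to show the pin face: the point in the air 200 mm out from the lens glass along the optical axis; axes as those of the lens (z away from the lens, y level)
- camera: stand of the inspection camera, fixed; foot 100 by 110 mm, two aluminium cheeks, camera box between them, top about 115 mm high; origin under the foot's centre
- tray: fixed slatted wooden tray 220 mm (x) by 420 mm (y), 12 mm high, on which the dockers and the cutter ring stand; origin at the centre of its underside
- cutter: round steel cutter ring, 80 mm across, 38 mm high, on the tray; origin at the centre of its underside; to be left alone
- weight: brass scale weight, 44 mm across, 58 mm high; to be left alone
Mind the look-alikes: they are no part of the job. Leave any brown or turquoise look-alike of the part that bears docker_blue_mid alone.

How it is judged (in metres and radians):
On the way, in this order (a step that is already met when the one before it is completed fails the run):
1. the blue docker stands on its pins in the open drawer, let go (x of docker_blue_mid in the frame of drawer_floor between 0.02 and 0.215 m and y of docker_blue_mid in the frame of drawer_floor between -0.1 and 0.1 m and z of docker_blue_mid in the frame of drawer_floor between 0.018 and 0.042 m and angle between docker_blue_mid's own z axis and vertical below 0.2 rad and contact force between docker_blue and the fingers below 0.1 N and linear speed of docker_blue below 0.03 m/s), for 0.2 s.
2. the drawer is shut with the blue docker in it (value of joint cabinet_drawer0 below 0.008 m and x of docker_blue_mid in the frame of drawer_floor between 0.02 and 0.215 m and y of docker_blue_mid in the frame of drawer_floor between -0.1 and 0.1 m and z of docker_blue_mid in the frame of drawer_floor between 0.018 and 0.042 m and angle between docker_blue_mid's own z axis and vertical below 0.2 rad and contact force between docker_blue and the fingers below 0.1 N), for 0.2 s.
3. the orange docker is lifted clear of the tray in the gripper (height (world z) of docker_orange_mid above 0.09 m and contact force between docker_orange and the fingers above 1 N), for 0.2 s.
At the end, for the whole second after the job is handed in: Drawer within 8 mm of shut, blue docker in it, let go, upright to 0.2 rad. Orange docker held still in the fingers, touching nothing else: pin-face centre within 25 mm of the point 200 mm out from the lens, pins towards it, square to the lens and long side level within 0.2 rad (all of step 2 and distance between docker_orange_face and focus below 0.025 m and angle between the z axis of docker_orange_mid and the z axis of focus, either way round below 0.2 rad and angle between the y axis of docker_orange_mid and the y axis of focus, either way round below 0.2 rad and z of docker_orange_mid in the frame of focus above 0 m and height (world z) of docker_orange_face above 0.15 m and contact force between docker_orange and the fingers above 1 N and contact force between docker_orange and tray below 0.1 N and contact force between docker_orange and camera below 0.1 N and linear speed of docker_orange below 0.02 m/s and angular speed of docker_orange below 0.15 rad/s); the arm keeps its last pose, push and grip.
It fails at once if the cutter ring or brass weight is moved by more than 30 mm (distance of any of cutter, weight from where it was at the start of the episode above 0.03 m).
It fails at once if a docker is dropped (falls free at more than 0.7 m/s, some 25 mm of fall) ((linear speed of docker_blue above 0.7 m/s and contact force between docker_blue and the fingers below 0.05 N) or (linear speed of docker_orange above 0.7 m/s and contact force between docker_orange and the fingers below 0.05 N)).
It fails at once if the inspection camera is touched with more than 2 N (contact force between camera and anything else above 2 N).
It also fails if it takes over 69 s, if anything falls off the work surface, if the arm or the gripper's body presses on something with over 40 N, if the wrist force passes 120 N, or if a joint passes its speed limit or range.

### The arm

A 6-joint arm with a two-finger parallel gripper is mounted at the origin on the work surface. World frame = base frame: x ahead of the robot, y to its left, z up, the work surface at z = 0. Lengths are in mm, angles in rad, forces in N, time in s.
With the tool pointing down it reaches from about 400 to 925 mm from the base axis. Payload 12.5 kg.
Tool frame: the origin (TCP) lies where the fingers leave the gripper's body, on its centre line; the fingertips stand 78 mm ahead of it and the grasp point (between the pads) lies 59 mm ahead of it; z points along the fingers, y is the direction in which the jaws open and shut (so a half turn about z gives the same grasp; the last joint's range is limited). The gripper opens to 95 mm and grips with 3 to 60 N. Pads are 20 mm wide; open, the fingers measure 119 mm over their backs; the gripper's body (75 mm by 180 mm) begins 59 mm behind the grasp point.
Start: joints at [1.004, 0.491, 1.559, -0, 1.092, -0.106], TCP at [277.899, 559.831, 292.261] pointing down, gripper open.
Joint ranges: [-3.1, 3.1], [-0.84, 2.19], [0.05, 2.79], [-1.13, 4.28], [0.06, 2.93], [-2.69, 2.69]. Speed limits (rad/s): [2.22, 2.22, 2.79, 3.14, 3.14, 3.14].

### API

Orientations are given as [roll, pitch, yaw] about the fixed x, y, z axes, in that order (R = Rz(yaw) Ry(pitch) Rx(roll)).
In Python, from cell import env, viewer, ticket, search_frame gives the robot as it stands.
- The arm moves only by the shell command python3 -m inch 'ROWS'. ROWS is a JSON object of lists of equal length, an entry for each row: "hand": the opening, from 0 (shut) to 1 (fully open); "delta_pos": the shift along the tool's x, y, z in cm, a list of three; "turn": the turn about the tool's z in rad. A call has 1 to 20 rows; each row shifts and turns the commanded pose from where the row before left it, along the tool's axes as they then stand; what a row does not reach is not made up. A row lasts 1/10 s, in which the tool goes at most 50 mm and 8.59 degrees, less where a joint would pass 70% of its speed; a pose out of reach is approached as far as the arm can. A call is refused whole if a number of a shift passes 5 or a number of a turn 0.15, either way. A call with a gripper value outside its range is refused whole. The fingers move at their own pace and stop on an object; the grip force is fixed at half the most. Time passes only in rows, so rows that do not move let the fingers close. It gives the time, the measured TCP pose, the force and the opening at its end, in the units of the state.
- env.state(): the state, without advancing time (a new reading comes with each control period).
- viewer.read_camera(name): name is "scene" or "top" or "wrist"; returns (picture, depth): 480x640x3 uint8, blue, green, red; 480x640 float32, mm along the optical axis (not along the pixel's ray), 0 where there is no reading.
- viewer.get_calibration(name): a dict with "fx", "fy", "cx", "cy" (pixels), "T" (4x4, takes a point from camera to world coordinates). Camera axes: x right, y down, z forward; pixel columns grow to the right and rows downward; lengths in mm; the calibration is good to about 2 mm. A picture is of the moment at which its call begins: read the wrist's pose just before it. get_calibration takes no time and is no camera call; for the wrist camera it gives the pose at the moment of the call.
- ticket.job_done(): hands the job in, once; it reports no verdict.
Trained networks look in the newest picture that a camera, given by its name, has taken for a name from the list of things; names that differ only in an ending like _2 or _b are one class to them, and where a whole thing is asked for, a point or a joint stands for the part that bears it (a point fixed in the world has none). Each returns a list of dicts, best first, with "p" (0 to 1); they miss things now and then, are a little off and sometimes report something else, mostly with a low value. They report only what shows in the picture. A call takes as long as a camera call. They do not tell look-alikes from the thing itself.
- search_frame(camera, label): "centre" ([column, row] in pixels, amid what is visible of it).
The state is a dict: "t": time; "joints": joint angles; "qvel": joint speeds; "tau": joint torques, N m; "eef_pos": TCP position; "tcp_rot": TCP orientation; "ft_force": force on the tool from outside, world axes, zero at the start; "moment": the same for the moment, N m; "opening": opening from 0.0 (shut) to 1.0 (fully open).
Only numpy, scipy, OpenCV 4.12 (cv2) and the standard library are available. Lean on these libraries where they do the work, as an engineer would, in place of code of your own. Each camera call takes 0.05 s, during which the arm holds its last target.

## Working session

There is one attempt and no reset: what is moved stays moved. The work goes in short steps, Python scripts to look and compute and a shell command to move; the robot and the scene stay as the last step left them, time stands still between calls to the robot, and variables do not carry over. Pictures are saved under pics/ and viewed, and the job is handed in when it is done.

```bash
ls; mkdir -p pics
python3 - <<'E'
from cell import env, viewer, ticket, search_frame
import cv2
print(env.state())
for n in ["scene","top","wrist"]:
    p,d=viewer.read_camera(n); cv2.imwrite(f"pics/{n}0.png",p)
    c=viewer.get_calibration(n); print(n,c)
E
```

```text
pics
{'t': 0.0, 'joints': array([ 1.00441035e+00,  4.91528187e-01,  1.55945972e+00, -2.12432633e-05,
        1.09168182e+00, -1.05645634e-01]), 'qvel': array([-5.47569452e-04, -1.20596618e-03, -1.24240138e-03,  4.69276968e-05,
        5.53164970e-05, -1.74285912e-03]), 'tau': array([-3.39890736e-03, -6.12636065e+01, -2.58174419e+01,  6.91151619e-02,
        4.82896809e-02, -1.18875128e-04]), 'eef_pos': array([277.80315816, 559.68551205, 291.67765554]), 'tcp_rot': array([-3.14051960e+00, -9.48408195e-05,  2.68086207e+00]), 'ft_force': array([-0.38556239,  0.07565135, -0.58673001]), 'moment': array([ 0.05457009, -0.0120002 ,  0.03729052]), 'opening': 1.0028057861645177}
scene {'fx': 461.4898529434017, 'fy': 461.4898529434017, 'cx': 310.6448217626901, 'cy': 234.10562875007176, 'T': array([[ 3.97892207e-01,  7.29144948e-01, -5.56802870e-01,
         1.04425237e+03],
       [ 9.17237712e-01, -3.03669270e-01,  2.57798282e-01,
        -2.43555056e+02],
       [ 1.88883938e-02, -6.13296518e-01, -7.89626880e-01,
         8.85865294e+02],
       [ 0.00000000e+00,  0.00000000e+00,  0.00000000e+
[... 239 characters left out ...]
539549e-01,  2.81451997e-02, -1.13374607e-02,
         2.96248376e-02],
       [ 8.78546737e-03, -8.91949712e-02, -9.95975438e-01,
         1.22849598e+03],
       [ 0.00000000e+00,  0.00000000e+00,  0.00000000e+00,
         1.00000000e+00]])}
wrist {'fx': 390.61594130903904, 'fy': 390.61594130903904, 'cx': 322.7185767676801, 'cy': 236.90497637253418, 'T': array([[ 4.45131480e-01,  8.67488800e-01,  2.22083650e-01,
         2.15097742e+02],
       [ 8.95462171e-01, -4.30575601e-01, -1.12925424e-01,
         5.92156156e+02],
       [-2.33773910e-03,  2.49134168e-01, -9.68466159e-01,
         3.83694429e+02],
       [ 0.00000000e+00,  0.00000000e+00,  0.00000000e+00,
         1.00000000e+00]])}
```

View pics/scene0.png

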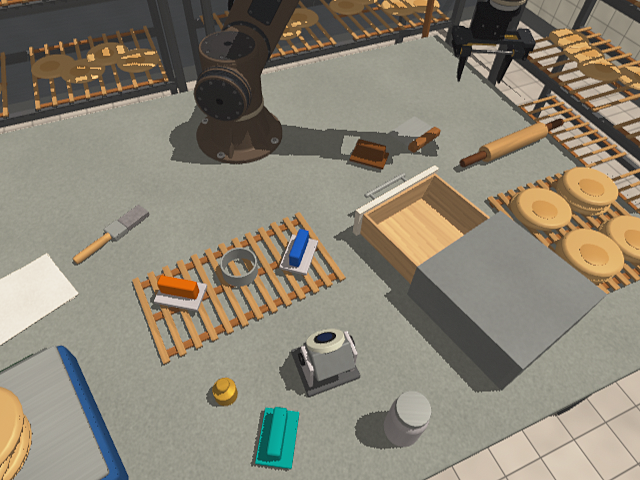

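View pics/top0.png

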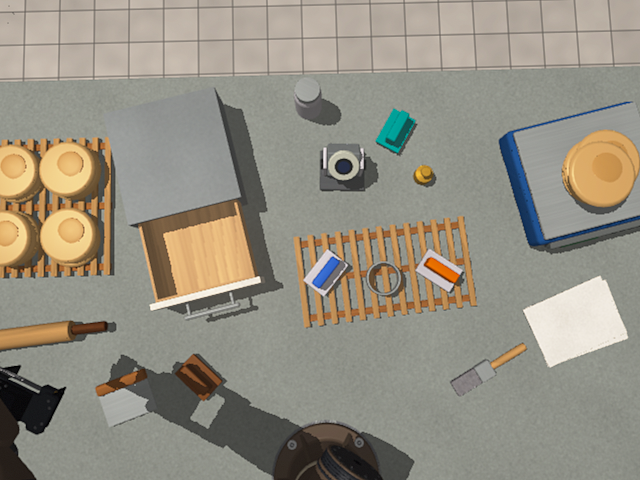

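View pics/wrist0.png

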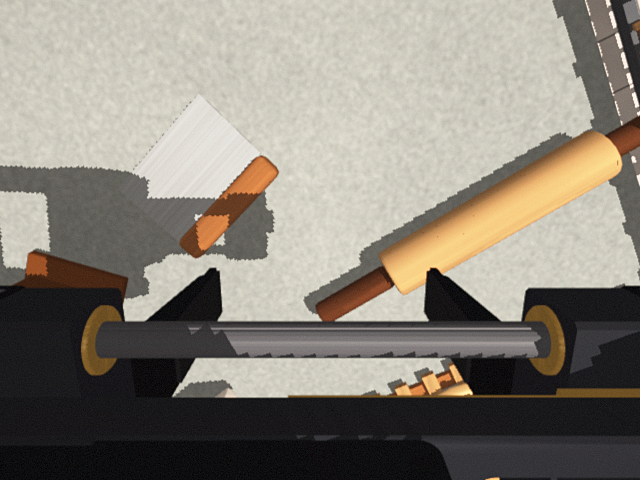

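```bash
cat > h.py <<'E'
from cell import env, viewer, ticket, search_frame
import cv2, numpy as np
def cloud(n):
    p,d=viewer.read_camera(n); c=viewer.get_calibration(n)
    v,u=np.mgrid[0:480,0:640]
    P=np.stack([(u-c['cx'])/c['fx']*d,(v-c['cy'])/c['fy']*d,d],-1)
    W=P@c['T'][:3,:3].T+c['T'][:3,3]
    W[d==0]=np.nan
    return p,W
def rect(pts):
    r=cv2.minAreaRect(pts.astype(np.float32)); b=cv2.boxPoints(r)
    e=b[1]-b[0]; f=b[2]-b[1]
    if np.linalg.norm(f)>np.linalg.norm(e): e,f=f,e
    return np.round(r[0],1),np.round([np.linalg.norm(e),np.linalg.norm(f)],1),round(float(np.arctan2(e[1],e[0])%np.pi),3)
E
python3 - <<'E'
from h import *
p,W=cloud("top"); np.save("W.npy",W)
hsv=cv2.cvtColor(p,cv2.COLOR_BGR2HSV)
def rep(name,m):
    n,l,s,_=cv2.connectedComponentsWithStats(m.astype(np.uint8))
    for i in range(1,n):
        if s[i,4]>40:
            q=W[(l==i)]; q=q[~np.isnan(q[:,0])]
            print(name,s[i].tolist(),rect(q[:,:2]),"z",np.percentile(q[:,2],[5,50,95]).round(1))
H,S,V=hsv[...,0],hsv[...,1],hsv[...,2]
Z=np.nan_to_num(W[...,2])
u=np.arange(640)[None,:]
rep("blue",(H>105)&(H<125)&(S>150)&(V>120)&(u<450))
rep("bluetop",(H>105)&(H<125)&(S>150)&(u<450)&(Z>62))
rep("orange",(H<14)&(S>200)&(V>150)&(u>400)&(u<500))
rep("orangetop",(H<14)&(S>200)&(u>400)&(u<500)&(Z>62))
rep("h100-118",(Z>100)&(Z<120)&(u<300))
rep("front",(Z>80)&(Z<100)&(S<40)&(u<300)&(u>120))
rep("dfloor",(Z>5)&(Z<35)&(u>140)&(u<260)&(S>60))
rep("cam",(Z>8)&(u>300)&(u<372)&(np.arange(480)[:,None]>135)&(np.arange(480)[:,None]<200))
for l in ["docker_blue_mid","docker_orange_mid","drawer_floor","cabinet_drawer0_handle","lens_glass","camera","cutter","weight"]:
    for r in search_frame("top",l)[:3]:
        c=[int(round(x)) for x in r["centre"]]; print(l,round(r["p"],2),c,W[c[1],c[0]].round(1))
E
```

```text
blue [313, 257, 26, 31, 312] (array([480.4, -11.6]), array([77.1, 22. ], dtype=float32), 2.452) z [67.5 71.9 75.9]
bluetop [313, 257, 26, 31, 304] (array([480.1, -11.9]), array([77.1, 21.1], dtype=float32), 2.449) z [67.9 71.9 75.9]
orange [426, 258, 33, 25, 102] (array([ 477.6, -282.6]), array([76.7, 22.3], dtype=float32), 0.961) z [65.6 70.9 75.4]
orangetop [426, 258, 33, 25, 124] (array([ 477. , -282.7]), array([77.6, 23.3], dtype=float32), 0.966) z [64.5 70.6 75.2]
h100-118 [104, 87, 138, 139, 13262] (array([754.4, 330.7]), array([267.5, 261.9], dtype=float32), 0.224) z [106.5 110.1 113.6]
front [150, 277, 111, 34, 650] (array([439.7, 258.8]), array([253.2,  16. ], dtype=float32), 1.794) z [92.8 97.  99.5]
dfloor [148, 200, 104, 98, 6922] (array([547. , 288.4]), array([212.5, 190. ], dtype=float32), 1.794) z [18.4 22.1 26.3]
dfloor [175, 354, 47, 47, 660] (array([242.4, 296.3]), array([97.2, 66.1], dtype=float32), 0.797) z [16.  20.  27.4]
dfloor [141, 369, 6, 12, 59] (array([253. , 425.8]), array([23.5, 11.4], dtype=float32), 0.252) z [ 7.2 20.4 26.1]
cam [319, 144, 48, 47, 1987] (array([730.7, -59.6]), array([111.3,  99.4], dtype=float32), 1.537) z [  9.8  87.8 116. ]
docker_blue_mid 0.91 [199, 376] [249.2 287.   45.9]
docker_blue_mid 0.9 [397, 134] [ 804.4 -192.6   59.8]
docker_blue_mid 0.86 [327, 271] [482.1 -15.4  70.7]
docker_orange_mid 0.9 [441, 267] [ 483.7 -279.1   72.7]
drawer_floor 0.81 [196, 255] [530.3 296.6  28.1]
cabinet_drawer0_handle 0.72 [199, 257] [525.4 290.   25.8]
lens_glass 0.64 [344, 160] [732.5 -61.1 109.1]
lens_glass 0.6 [423, 178] [ 701.1 -255.3   34.9]
camera 0.6 [340, 166] [720.3 -51.8 102.6]
cutter 0.81 [394, 283] [ 449.6 -179.3    1.5]
```

Run:
```python
import cv2
p=cv2.imread("pics/top0.png")
cv2.imwrite("pics/crop1.png",cv2.resize(p[130:330,100:370],None,fx=2.9,fy=2.9,interpolation=cv2.INTER_CUBIC))
```

```text
(no output)
```

View pics/crop1.png

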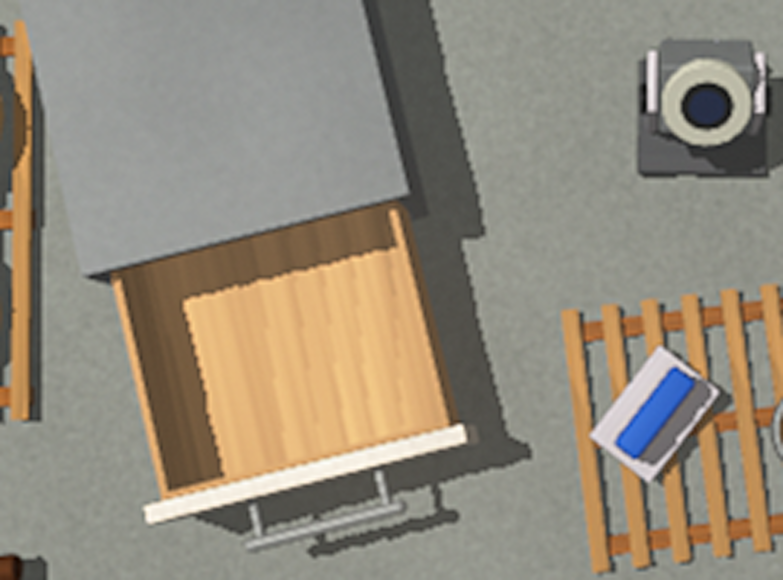

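```bash
cat >> h.py <<'E'
def rot():
    from scipy.spatial.transform import Rotation as R
    return R.from_euler('xyz',env.state()['tcp_rot']).as_matrix()
def go(x,y,z,yaw=None):
    s=env.state(); M=rot(); d=M.T@(np.array([x,y,z])-s['eef_pos'])/10
    cur=s['tcp_rot'][2]
    t=0 if yaw is None else -((yaw-cur+np.pi/2)%np.pi-np.pi/2)
    print("pos",s['eef_pos'].round(1),"rot",s['tcp_rot'].round(3),"delta cm (before turn)",d.round(2),"turn",round(t,3),"t",s['t'])
    c,sn=np.cos(t),np.sin(t); print("delta if turned first",np.round([c*d[0]+sn*d[1],-sn*d[0]+c*d[1],d[2]],2))
E
python3 -c "
from h import *
go(480.3,-11.9,240,2.452)"
```

```text
pos [277.9 559.8 292.3] rot [3.141 0.    2.681] delta cm (before turn) [-43.55 -42.21   5.22] turn 0.229 t 0.6
delta if turned first [-51.99 -31.23   5.22]
```

```bash
python3 -m inch '{"hand":[1,1,1,1,1,1,1,1,1,1,1,1,1,1,1,1,1],"delta_pos":[[-3.11,-3.015,0],[-3.11,-3.015,0],[-3.11,-3.015,0],[-3.11,-3.015,0.5],[-3.11,-3.015,0.5],[-3.11,-3.015,0.5],[-3.11,-3.015,0.5],[-3.11,-3.015,0.5],[-3.11,-3.015,0.5],[-3.11,-3.015,0.5],[-3.11,-3.015,0.5],[-3.11,-3.015,0.5],[-3.11,-3.015,0.5],[-3.12,-3.015,0],[0,0,0],[0,0,0],[0,0,0]],"turn":[0,0,0,0,0,0,0,0,0,0,0,0,0,0,0.114,0.115,0]}'
python3 - <<'E'
from h import *
go(480.3,-11.9,115,2.452)
p,W=cloud("wrist"); cv2.imwrite("pics/w1.png",p)
hsv=cv2.cvtColor(p,cv2.COLOR_BGR2HSV); H,S=hsv[...,0],hsv[...,1]
Z=np.nan_to_num(W[...,2])
q=W[(H>105)&(H<125)&(S>150)&(Z>66)]; print(len(q),rect(q[:,:2]),np.median(q[:,2]))
E
```

```text
t: 2.3
eef_pos: [480.3, -12.3, 242.2]
tcp_rot: [3.141, 0.0, 2.449]
ft_force: [0.3, 0.1, -0.3]
opening: 1.0
pos [480.3 -12.3 242.2] rot [3.141 0.    2.449] delta cm (before turn) [ 0.03  0.03 12.72] turn -0.003 t 2.3
delta if turned first [ 0.03  0.03 12.72]
3758 (array([484.7,  -3.4]), array([125.3,  79.4], dtype=float32), 0.784) 71.19319485839648
```

View pics/w1.png

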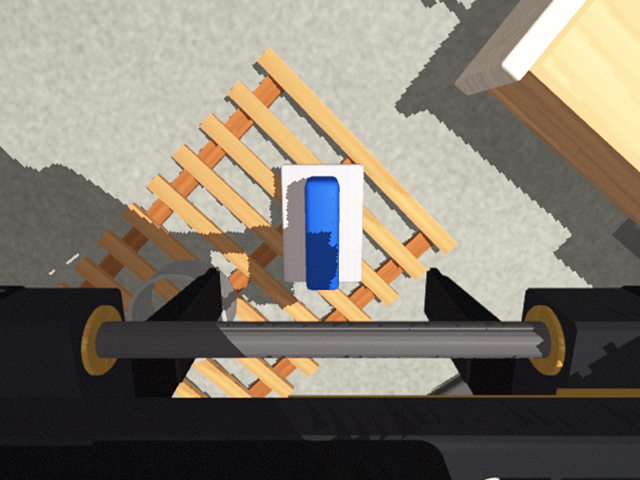

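Run:
```python
from h import *
p,W=cloud("wrist")
hsv=cv2.cvtColor(p,cv2.COLOR_BGR2HSV); H,S=hsv[...,0],hsv[...,1]
m=((H>105)&(H<125)&(S>150)).astype(np.uint8)
n,l,s,_=cv2.connectedComponentsWithStats(m); i=1+s[1:,4].argmax()
q=W[(l==i)&(np.abs(W[...,2]-72)<6)]; print(s[i],rect(q[:,:2]),np.median(q[:,2]))
```

```text
[ 305  177   34  113 3672] (array([477.9, -10.2]), array([78.6, 23.2], dtype=float32), 2.461) 71.10973819367706
```

```bash
python3 -m inch '{"hand":[1,1,1,1,1,1,0,0,0,0,0,0,0],"delta_pos":[[0.2,0,3],[0,0,3],[0,0,3],[0,0,2],[0,0,1.7],[0,0,0],[0,0,0],[0,0,0],[0,0,0],[0,0,0],[0,0,0],[0,0,0],[0,0,0]],"turn":[0,0,0,0,0,0,0,0,0,0,0,0,0]}'
```

```text
t: 3.7
eef_pos: [478.8, -10.6, 115.3]
tcp_rot: [3.141, 0.0, 2.452]
ft_force: [-0.2, 0.4, -0.6]
opening: 0.469
```

```bash
python3 -m inch '{"hand":[0,0,0,0,0,0,0,0],"delta_pos":[[0,0,0],[0,0,0],[0,0,0],[0,0,0],[0,0,0],[0,0,0],[0,0,-1],[0,0,-1]],"turn":[0,0,0,0,0,0,0,0]}'
```

```text
t: 4.5
eef_pos: [478.7, -10.6, 135.8]
tcp_rot: [-3.141, -0.001, 2.452]
ft_force: [0.2, 0.4, -2.5]
opening: 0.249
```

```bash
python3 -m inch '{"hand":[0,0,0,0,0],"delta_pos":[[0,0,-2],[0,0,-3],[0,0,-3],[0,0,-3.3],[0,0,0]],"turn":[0,0,0,0,0]}'; python3 -c "
from h import *
go(535.3,280.5,250,3.365)"
```

```text
t: 5.0
eef_pos: [479.6, -10.7, 252.6]
tcp_rot: [3.138, 0.006, 2.452]
ft_force: [0.4, -0.4, -2.3]
opening: 0.25
pos [479.6 -10.7 252.6] rot [3.138 0.006 2.452] delta cm (before turn) [14.23 26.    0.27] turn -0.913 t 5.0
delta if turned first [-11.88  27.16   0.27]
```

```bash
python3 -m inch '{"hand":[0,0,0,0,0,0,0,0,0,0,0,0,0,0,0,0,0],"delta_pos":[[1.78,3.25,0],[1.78,3.25,0],[1.78,3.25,0],[1.78,3.25,0],[1.78,3.25,0],[1.78,3.25,0],[1.78,3.25,0],[1.78,3.25,0],[0,0,0],[0,0,0],[0,0,0],[0,0,0],[0,0,0],[0,0,0],[0,0,0],[0,0,0],[0,0,0]],"turn":[0,0,0,0,0,0,0,0,-0.13,-0.13,-0.13,-0.13,-0.13,-0.13,-0.13,0,0]}'
python3 - <<'E'
from h import *
go(535.3,280.5,127,3.365)
p,W=cloud("wrist"); cv2.imwrite("pics/w2.png",p)
p,W=cloud("top"); cv2.imwrite("pics/t2.png",p[130:350,60:360].repeat(2,0).repeat(2,1))
E
```

```text
t: 6.7
eef_pos: [534.2, 280.5, 248.0]
tcp_rot: [3.142, -0.0, -2.925]
ft_force: [-0.3, -0.6, -0.9]
opening: 0.25
pos [534.2 280.5 248. ] rot [ 3.142 -0.    -2.925] delta cm (before turn) [-0.12 -0.03 12.1 ] turn -0.007 t 6.7
delta if turned first [-0.12 -0.03 12.1 ]
```

View pics/t2.png

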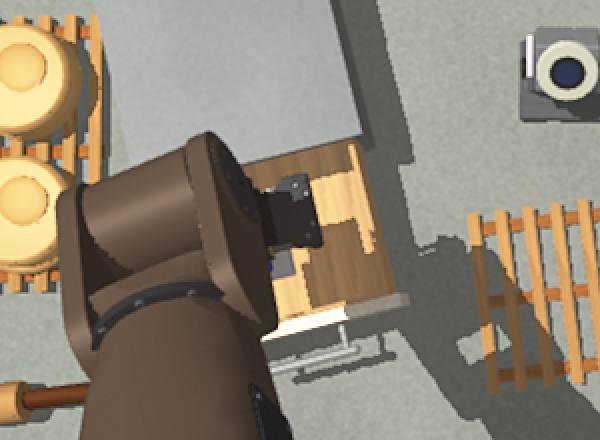

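View pics/w2.png

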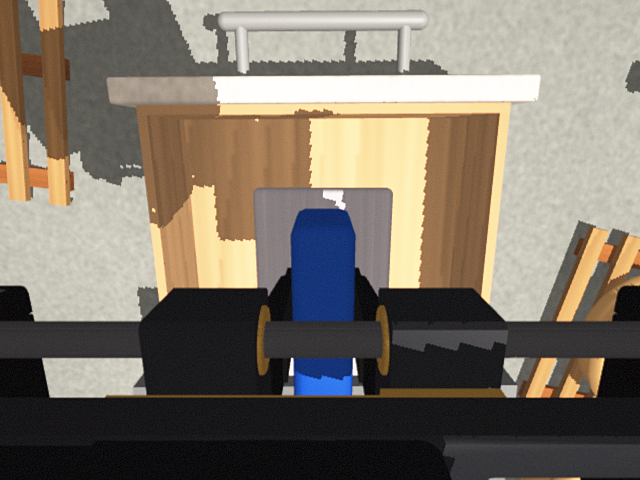

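```bash
python3 -m inch '{"hand":[0,0,0,0,0,0],"delta_pos":[[0,0,3],[0,0,3],[0,0,3],[0,0,2],[0,0,0.8],[0,0,0]],"turn":[0,0,0,0,0,0]}'; python3 -m inch '{"hand":[0,0,0,0],"delta_pos":[[0,0,0.2],[0,0,0.1],[0,0,0],[0,0,0]],"turn":[0,0,0,0]}'
```

```text
t: 7.4
eef_pos: [534.2, 280.5, 129.5]
tcp_rot: [-3.141, -0.002, -2.923]
ft_force: [-0.5, 0.0, -1.7]
opening: 0.252
t: 7.8
eef_pos: [534.5, 280.6, 127.9]
tcp_rot: [3.141, 0.001, -2.921]
ft_force: [-0.1, -0.3, -1.4]
opening: 0.25
```

```bash
python3 -m inch '{"hand":[0,0,0],"delta_pos":[[0,0,0.15],[0,0,0],[0,0,0]],"turn":[0,0,0]}'; python3 -m inch '{"hand":[0,0,0],"delta_pos":[[0,0,0.15],[0,0,0],[0,0,0]],"turn":[0,0,0]}'
```

```text
t: 8.1
eef_pos: [534.3, 280.6, 125.7]
tcp_rot: [3.142, -0.0, -2.921]
ft_force: [0.2, -0.2, -0.8]
opening: 0.247
t: 8.4
eef_pos: [535.0, 280.7, 125.2]
tcp_rot: [3.141, 0.002, -2.921]
ft_force: [0.9, -1.1, 7.1]
opening: 0.251
```

```bash
python3 -m inch '{"hand":[0.35,0.5,0.6,0.6,0.6,0.6,0.6,0.6],"delta_pos":[[0,0,0],[0,0,0],[0,0,0],[0,0,0],[0,0,0],[0,0,0],[0,0,0],[0,0,-1]],"turn":[0,0,0,0,0,0,0,0]}'; python3 -m inch '{"hand":[0.6,0.6,0.6,0.6,0],"delta_pos":[[0,0,-3],[0,0,-3],[0,0,-3],[0,0,-3],[0,0,0]],"turn":[0,0,0,0,0]}'
python3 - <<'E'
from h import *
p,W=cloud("wrist"); cv2.imwrite("pics/w3.png",p)
print(env.state()['eef_pos'],env.state()['tcp_rot'])
c,s=np.cos(.223),np.sin(.223); o=np.array([452.4,261.7])
for r in search_frame("wrist","cabinet_drawer0_handle")[:2]:
    u,v=[int(x) for x in r["centre"]]; w=W[v,u]; print(r["p"],u,v,w)
m=(W[...,2]>40)&(W[...,2]<75)&(np.arange(480)[:,None]<70)
q=W[m]; d=q[:,:2]-o; print(rect(q[:,:2]),(d[:,0]*c+d[:,1]*s).mean(),(-d[:,0]*s+d[:,1]*c).mean(),np.median(q[:,2]))
E
```

```text
t: 9.2
eef_pos: [534.0, 280.4, 133.6]
tcp_rot: [-3.141, -0.002, -2.921]
ft_force: [-0.5, -0.3, -0.1]
opening: 0.597
t: 9.7
eef_pos: [535.2, 280.9, 259.0]
tcp_rot: [3.14, 0.007, -2.921]
ft_force: [0.6, 0.4, 0.3]
opening: 0.556
[534.66488682 280.70993872 256.72095292] [ 3.14092217  0.00414389 -2.92128153]
0.16 323 226 [526.93099142 280.3300795   77.8335762 ]
(array([408.5, 253.7]), array([130.3,  34.4], dtype=float32), 1.79) -51.54135966732262 1.3905703157041334 73.38127275493301
```

View pics/w3.png

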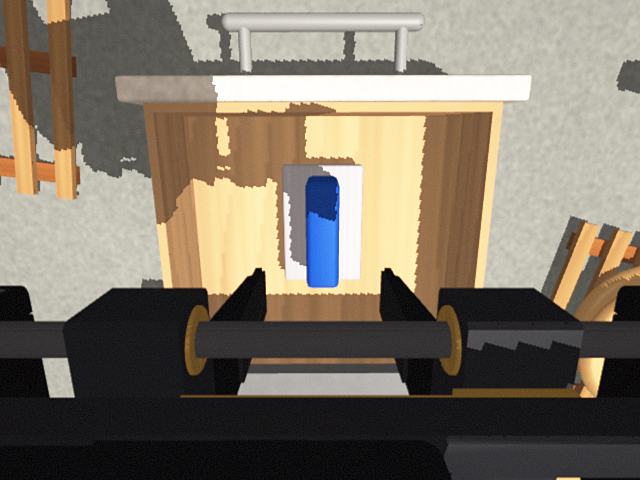

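```bash
python3 -m inch '{"hand":[0,0,0,0,0,0,0,0,0,0,0],"delta_pos":[[4.25,0,0],[4.25,0,0],[4.25,0,0],[4.25,0,0],[0,0,0],[0,0,0],[0,0,4],[0,0,4],[0,0,3],[0,0,1.8],[0,0,0]],"turn":[0,0,0,0,0,0,0,0,0,0,0]}'
python3 - <<'E'
from h import *
p,W=cloud("wrist"); cv2.imwrite("pics/w4.png",p)
p,W=cloud("scene"); cv2.imwrite("pics/s4.png",p)
E
```

```text
t: 10.9
eef_pos: [368.8, 243.2, 123.7]
tcp_rot: [-3.141, -0.004, -2.922]
ft_force: [0.0, -0.2, 0.4]
opening: 0.002
```

View pics/s4.png

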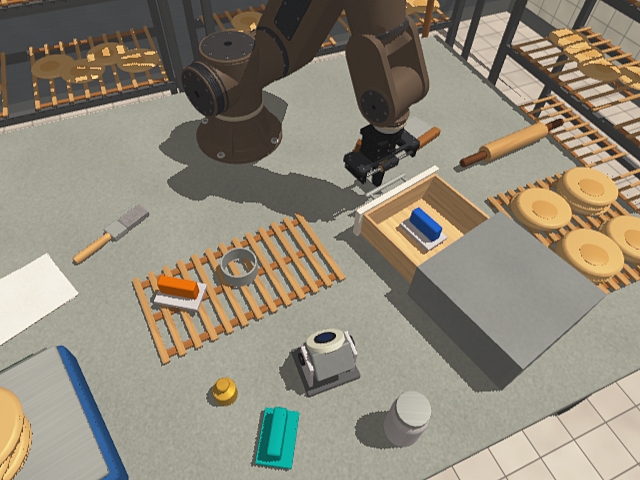

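```bash
python3 -m inch '{"hand":[0,0,0,0,0,0,0,0,0,0,0,0,0,0,0,0],"delta_pos":[[-0.8,0,0],[-0.8,0,0],[-0.8,0,0],[-0.8,0,0],[-1.2,0,0],[-1.2,0,0],[-1.2,0,0],[-1.2,0,0],[-1.2,0,0],[-1.2,0,0],[-1.2,0,0],[-1.2,0,0],[-1.2,0,0],[-1.2,0,0],[-1.2,0,0],[-1.2,0,0]],"turn":[0,0,0,0,0,0,0,0,0,0,0,0,0,0,0,0]}'; python3 -m inch '{"hand":[0],"delta_pos":[[-0.8,0,0]],"turn":[0]}'
```

```text
t: 12.6
eef_pos: [541.1, 282.1, 126.2]
tcp_rot: [3.142, -0.0, -2.921]
ft_force: [-1.4, 1.1, 0.0]
opening: 0.008
t: 12.7
eef_pos: [549.2, 283.8, 126.2]
tcp_rot: [3.142, 0.001, -2.921]
ft_force: [-0.9, 0.5, 0.7]
opening: 0.005
```

```bash
for i in 1 2 3; do python3 -m inch '{"hand":[0,0],"delta_pos":[[-0.3,0,0],[0,0,0]],"turn":[0,0]}' | sed -n 1,4p; done
```

```text
t: 12.9
eef_pos: [551.3, 284.3, 126.2]
tcp_rot: [-3.142, 0.0, -2.921]
ft_force: [-0.3, -0.6, -0.1]
t: 13.1
eef_pos: [554.0, 285.0, 126.3]
tcp_rot: [3.142, 0.0, -2.921]
ft_force: [0.7, 0.9, 0.2]
t: 13.3
eef_pos: [557.1, 285.7, 126.4]
tcp_rot: [3.141, 0.001, -2.921]
ft_force: [-0.6, 1.1, -0.1]
```

Run:
```python
from h import *
p,W=cloud("scene"); cv2.imwrite("pics/s5.png",p)
p,W=cloud("wrist"); cv2.imwrite("pics/w5.png",p)
```

```text
(no output)
```

View pics/s5.png

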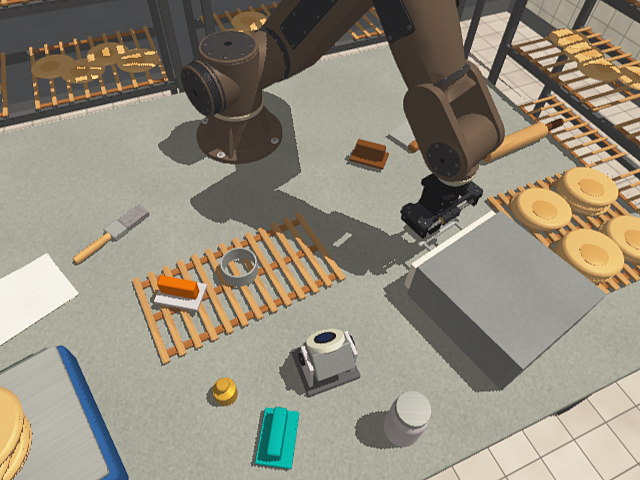

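View pics/w5.png

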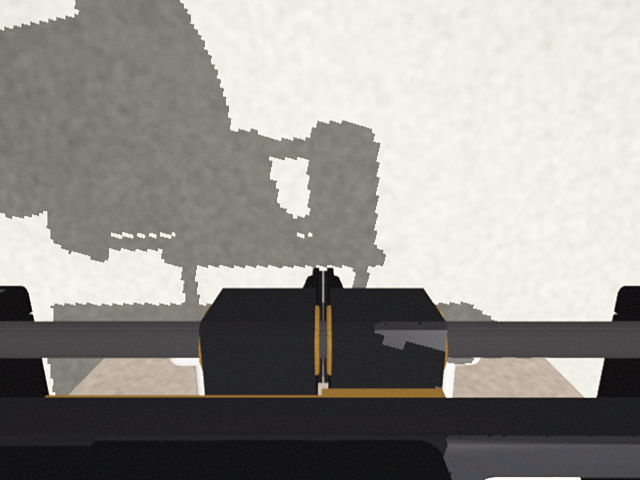

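Almost shut; push on in small steps until the force rises.

```bash
for i in 1 2 3 4; do python3 -m inch '{"hand":[0,0],"delta_pos":[[-0.2,0,0],[0,0,0]],"turn":[0,0]}' | sed -n 2,4p; done
```

```text
eef_pos: [558.9, 286.1, 126.3]
tcp_rot: [3.142, 0.0, -2.921]
ft_force: [0.4, 0.9, -0.3]
eef_pos: [560.0, 286.3, 126.2]
tcp_rot: [-3.141, -0.002, -2.921]
ft_force: [-4.9, -1.8, 2.8]
eef_pos: [560.4, 286.5, 126.1]
tcp_rot: [-3.141, -0.007, -2.921]
ft_force: [-14.1, -4.0, 9.5]
eef_pos: [560.8, 286.6, 126.1]
tcp_rot: [-3.141, -0.011, -2.921]
ft_force: [-23.1, -5.2, 15.9]
```

```bash
python3 -m inch '{"hand":[0,0,0,0.5,1,1,1,1],"delta_pos":[[0.6,0,0],[1,0,0],[2,0,0],[3,0,-2],[0,0,-4],[0,0,-4],[0,0,-4],[0,0,0]],"turn":[0,0,0,0,0,0,0,0]}';  python3 - <<'E'
from h import *
p,W=cloud("top"); cv2.imwrite("pics/t6.png",p)
p,W=cloud("wrist"); cv2.imwrite("pics/w6.png",p)
go(477.3,-282.6,230,0.963)
E
```

```text
t: 15.0
eef_pos: [501.2, 273.4, 271.3]
tcp_rot: [3.14, 0.009, -2.921]
ft_force: [-0.1, -0.4, 0.4]
opening: 0.369
pos [500.  272.9 266.8] rot [ 3.141e+00  2.000e-03 -2.921e+00] delta cm (before turn) [ 14.36 -53.71   3.63] turn -0.743 t 15.1
delta if turned first [ 46.9  -29.85   3.63]
```

View pics/t6.png

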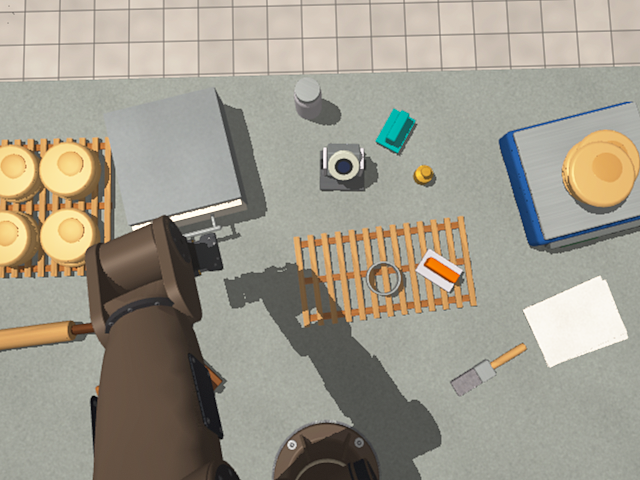

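```bash
python3 -m inch '{"hand":[1,1,1,1,1,1,1,1,1,1,1,1,1,1,1,1,1,1,1,1],"delta_pos":[[1.1,-4.13,0],[1.1,-4.13,0],[1.1,-4.13,0],[1.1,-4.13,0],[1.1,-4.13,0],[1.1,-4.13,0],[1.1,-4.13,0],[1.1,-4.13,0],[1.1,-4.13,0],[1.1,-4.13,0],[1.1,-4.13,0],[1.1,-4.13,0],[1.1,-4.13,0],[0,0,0],[0,0,0],[0,0,0],[0,0,0],[0,0,0],[0,0,0],[0,0,0]],"turn":[0,0,0,0,0,0,0,0,0,0,0,0,0,0.138,0.138,0.138,0.138,0.138,0.138,0]}'
cat > look.py <<'E'
from h import *
import sys
s=env.state()
p,W=cloud("wrist"); cv2.imwrite(f"pics/{sys.argv[1]}.png",p)
hsv=cv2.cvtColor(p,cv2.COLOR_BGR2HSV); H,S=hsv[...,0],hsv[...,1]
m=((H<14)&(S>200)).astype(np.uint8); m[330:]=0
n,l,st,_=cv2.connectedComponentsWithStats(m); i=1+st[1:,4].argmax()
q=W[(l==i)&(np.abs(W[...,2]-72)<6)]; print(st[i],rect(q[:,:2]),np.median(q[:,2]))
E
python3 look.py w7; python3 -c "
from h import *
go(477.3,-282.6,116,2.534)"
```

```text
t: 17.1
eef_pos: [477.6, -282.0, 264.5]
tcp_rot: [3.141, -0.003, 2.532]
ft_force: [0.6, 0.9, -1.5]
opening: 1.001
[ 269  210  102   37 2099] (array([ 475.1, -282.8]), array([76.3, 23.1], dtype=float32), 0.968) 71.24165036844056
pos [ 477.6 -282.1  264.8] rot [ 3.141e+00 -2.000e-03  2.537e+00] delta cm (before turn) [-0.04 -0.06 14.88] turn 0.003 t 17.15
delta if turned first [-0.04 -0.06 14.88]
```

View pics/w7.png

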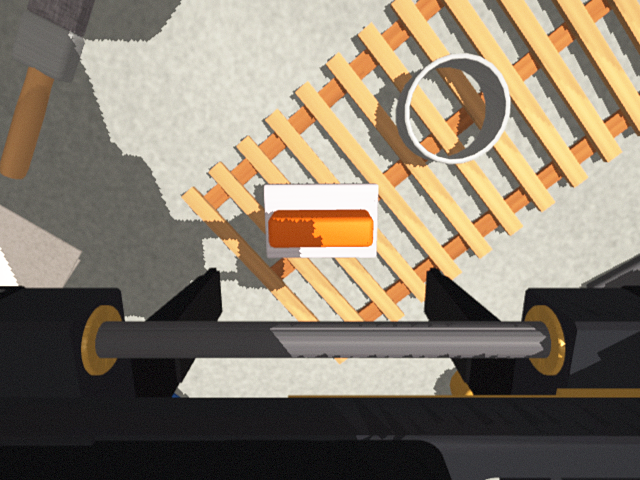

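```bash
python3 -m inch '{"hand":[1,1,1,1,1,1,1,0,0,0,0,0],"delta_pos":[[0.1,0,3],[0,0,3],[0,0,3],[0,0,2.8],[0,0,2],[0,0,1],[0,0,0],[0,0,0],[0,0,0],[0,0,0],[0,0,0],[0,0,0]],"turn":[0,0,0,0,0,0,0,0,0,0,0,0]}';python3 look.py w8
```

```text
t: 18.35
eef_pos: [477.4, -281.9, 119.2]
tcp_rot: [-3.142, 0.002, 2.534]
ft_force: [-1.4, -0.3, 6.7]
opening: 0.84
[ 222  265  202   56 9851] (array([ 472.3, -277.6]), array([80.1, 13.7], dtype=float32), 0.955) 70.85068694572581
```

View pics/w8.png

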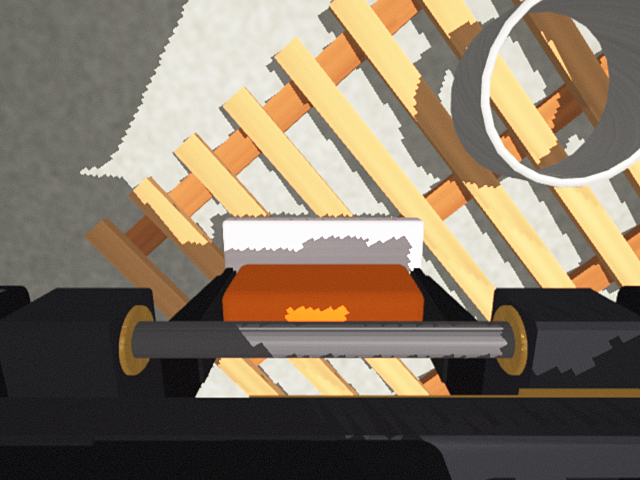

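```bash
python3 -m inch '{"hand":[0,0,0],"delta_pos":[[0,0,0],[0,0,0],[0,0,0]],"turn":[0,0,0]}';python3 -m inch '{"hand":[0,0],"delta_pos":[[0,0,-0.2],[0,0,0]],"turn":[0,0]}'
```

```text
t: 18.7
eef_pos: [477.4, -281.9, 119.2]
tcp_rot: [-3.142, 0.002, 2.534]
ft_force: [-1.9, -0.3, 6.5]
opening: 0.835
t: 18.9
eef_pos: [477.1, -281.6, 120.4]
tcp_rot: [3.141, 0.0, 2.534]
ft_force: [0.2, -0.5, -2.2]
opening: 0.843
```

```bash
python3 -m inch '{"hand":[0,0,0,0,0,0,0,0,0],"delta_pos":[[0,0,-1],[0,0,-2],[0,0,-3],[0,0,-3],[0,0,-3],[0,0,-3],[0,0,0],[0,0,0],[0,0,0]],"turn":[0,0,0,0,0,0,0,0,0]}';python3 - <<'E'
from h import *
W=np.load("W.npy"); q=W.reshape(-1,3); q=q[~np.isnan(q[:,0])]
ex=np.array([.975,.221]);ey=np.array([-.221,.975])
q=q[(q[:,2]>98)&(q[:,2]<122)&(q[:,1]>120)&(q[:,0]>600)]
a=q[:,:2]@ex; b=q[:,:2]@ey
for lo in range(680,900,30):
    s=(a>lo)&(a<lo+30); print(lo, np.percentile(b[s],[0.5,1,2]).round(1), b[s].max().round(1))
print("E",(np.array([705,186.3])@ex).round(1),(np.array([705,186.3])@ey).round(1))
p,_=viewer.read_camera("scene"); cv2.imwrite("pics/s8.png",p)
go(718.3,127.8,265,1.794)
E
```

```text
t: 19.8
eef_pos: [476.7, -281.4, 269.0]
tcp_rot: [3.141, -0.002, 2.534]
ft_force: [-0.0, -0.5, -3.7]
opening: 0.842
680 [25.5 26.5 29. ] 285.7
710 [25.4 26.3 28.7] 285.5
740 [25.5 27.  29.5] 285.9
770 [25.5 26.5 29.3] 286.6
800 [25.4 26.5 28.8] 286.1
830 [25.8 27.  30.1] 285.2
860 [25.3 26.4 28.9] 284.9
890 [25.1 25.9 28.5] 285.9
E 728.5 25.8
pos [ 476.7 -281.4  268.9] rot [ 3.141e+00 -2.000e-03  2.534e+00] delta cm (before turn) [ 3.54 47.39  0.41] turn 0.74 t 19.85
delta if turned first [34.56 32.62  0.41]
```

View pics/s8.png

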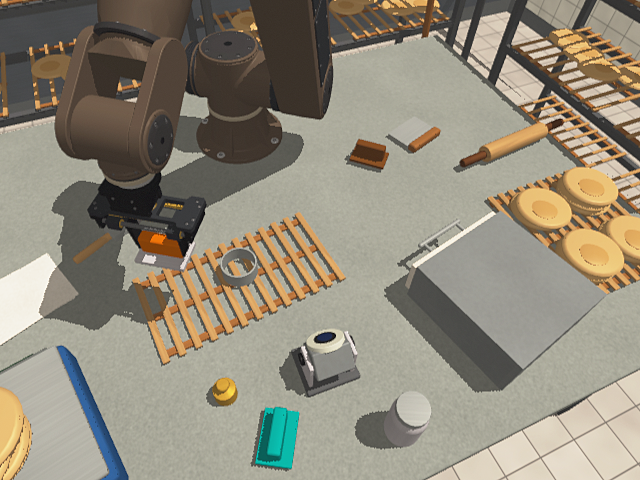

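```bash
python3 -m inch '{"hand":[0,0,0,0,0,0,0,0,0,0,0,0,0,0,0,0,0,0,0],"delta_pos":[[0.2,2,0],[0.295,3.95,0],[0.295,3.95,0],[0.295,3.95,0],[0.295,3.95,0],[0.295,3.95,0],[0.295,3.95,0],[0.295,3.95,0],[0.295,3.95,0],[0.295,3.95,0],[0.295,3.95,0],[0.295,3.95,0],[0.2,2,0],[0,0,0],[0,0,0],[0,0,0],[0,0,0],[0,0,0],[0,0,0]],"turn":[0,0,0,0,0,0,0,0,0,0,0,0,0,0.148,0.148,0.148,0.148,0.148,0]}';python3 - <<'E'
from h import *
p,W=cloud("wrist"); cv2.imwrite("pics/w9.png",p)
p,_=viewer.read_camera("scene"); cv2.imwrite("pics/s9.png",p)
go(718.3,127.8,265,1.794)
e=env.state()['eef_pos']; print("y'",e[:2]@[-.221,.975]-25.5)
E
```

```text
t: 21.75
eef_pos: [718.0, 128.6, 268.4]
tcp_rot: [-3.139, -0.0, 1.792]
ft_force: [-0.1, -0.3, -2.2]
opening: 0.838
pos [718.  128.6 269. ] rot [-3.14  -0.     1.798] delta cm (before turn) [-0.09  0.01  0.4 ] turn 0.004 t 21.85
delta if turned first [-0.09  0.01  0.4 ]
y' -58.77064983187906
```

View pics/w9.png

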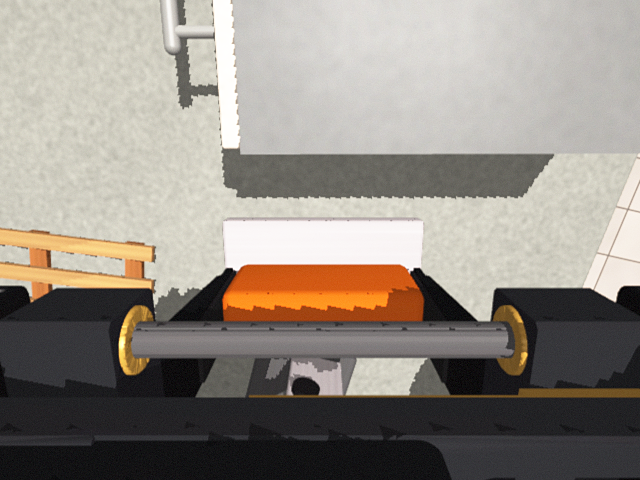

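View pics/s9.png

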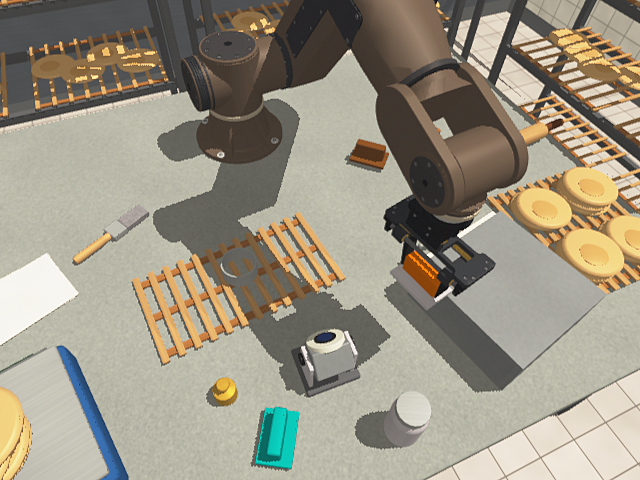

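```bash
python3 -m inch '{"hand":[0,0,0,0,0],"delta_pos":[[2,0,0],[1.9,0,2],[0,0,2],[0,0,0.8],[0,0,0]],"turn":[0,0,0,0,0]}'; for i in 1 2 3; do python3 -m inch '{"hand":[0,0],"delta_pos":[[0,0,0.2],[0,0,0]],"turn":[0,0]}'; done
```

```text
t: 22.35
eef_pos: [709.1, 167.1, 220.9]
tcp_rot: [-3.139, -0.0, 1.796]
ft_force: [-0.2, -0.2, -2.9]
opening: 0.835
t: 22.55
eef_pos: [709.8, 166.5, 221.0]
tcp_rot: [3.14, 0.0, 1.794]
ft_force: [0.3, -0.6, -3.1]
opening: 0.842
t: 22.75
eef_pos: [709.6, 166.5, 218.5]
tcp_rot: [3.141, -0.0, 1.794]
ft_force: [-0.7, -0.8, -3.1]
opening: 0.839
t: 22.95
eef_pos: [709.7, 166.6, 217.1]
tcp_rot: [3.14, 0.0, 1.794]
ft_force: [-0.5, -1.6, 3.4]
opening: 0.841
```

```bash
python3 -m inch '{"hand":[0,0,0,0,0],"delta_pos":[[-0.35,0,0.27],[-0.37,0,0.3],[-0.36,0,0.31],[-0.33,0,0.35],[0,0,0]],"turn":[0,0,0,0,0]}'
python3 - <<'E'
from h import *
p,W=cloud("wrist"); cv2.imwrite("pics/w10.png",p)
E
```

```text
t: 23.45
eef_pos: [713.0, 152.1, 205.6]
tcp_rot: [3.14, 0.001, 1.793]
ft_force: [-2.1, -4.3, 8.8]
opening: 0.841
```

View pics/w10.png

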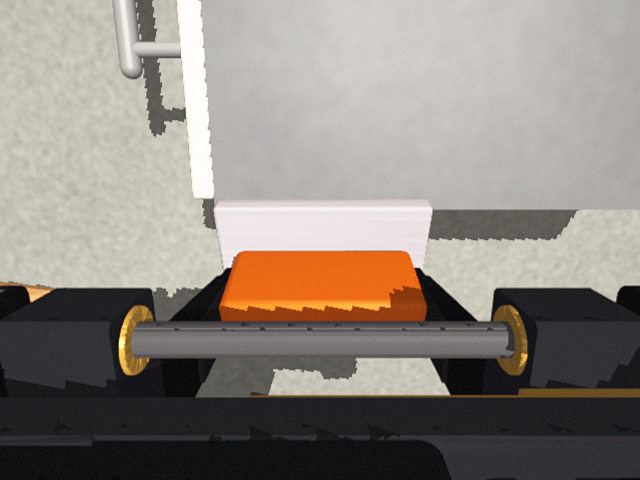

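```bash
cat > tilt.py <<'E'
from h import *
import sys
s=env.state(); p,W=cloud("wrist"); cv2.imwrite(f"pics/{sys.argv[1]}.png",p)
hsv=cv2.cvtColor(p,cv2.COLOR_BGR2HSV); H,S,V=hsv[...,0],hsv[...,1],hsv[...,2]
C=viewer.get_calibration("wrist")
D=np.linalg.norm(W-C['T'][:3,3],axis=-1); print(np.nanmin(D[200:280,240:400]))
v,u=np.mgrid[0:480,0:640]
near=(u>235)&(u<410)
def fit(m,nm):
    q=W[m&~np.isnan(W[...,0])]
    for _ in range(3):
        c=q.mean(0); n=np.linalg.svd(q-c,full_matrices=False)[2][2]; r=np.abs((q-c)@n); q=q[r<=max(2.5*np.median(r),.5)]
    n*=np.sign(n[2]); print(nm,len(q),"c",c.round(1),"n",n.round(3),"angle from vertical deg",np.degrees(np.arccos(n[2])).round(1),"heading",np.arctan2(n[1],n[0]).round(3)); return c,n
r=[int(a) for a in sys.argv[2:]]
fit((S<60)&near&(v>r[0])&(v<r[1]),"plate top")
fit((H<14)&(S>180)&near&(v>r[2])&(v<r[3]),"face")
print("tcp",s['eef_pos'].round(1),s['tcp_rot'].round(3),s['ft_force'].round(1),s['opening'],s['t'])
E
python3 tilt.py w11 211 238 256 292
```

```text
157.14621066513013
plate top 3843 c [705.7 184.5 129. ] n [ 0.068 -0.297  0.952] angle from vertical deg 17.8 heading -1.347
face 5227 c [709.3 167.9 145.4] n [-0.211  0.934  0.288] angle from vertical deg 73.3 heading 1.793
tcp [713.  152.1 205.6] [3.140e+00 1.000e-03 1.794e+00] [-2.9 -5.  10. ] 0.8411540481583272 23.5
```

```bash
python3 -m inch '{"hand":[0,0,0,0,0,0],"delta_pos":[[-0.33,0,0.37],[-0.3,0,0.38],[-0.27,0,0.4],[-0.23,0,0.42],[0,0,0],[0,0,0]],"turn":[0,0,0,0,0,0]}'; python3 tilt.py w12 190 225 240 290
```

```text
t: 24.15
eef_pos: [715.6, 141.0, 189.4]
tcp_rot: [3.14, 0.001, 1.794]
ft_force: [-1.0, -6.0, 5.0]
opening: 0.84
150.50331915412855
plate top 5242 c [706.  183.1 128.6] n [ 0.054 -0.238  0.97 ] angle from vertical deg 14.1 heading -1.346
face 4003 c [708.  161.2 130.5] n [-0.18   0.796  0.577] angle from vertical deg 54.7 heading 1.794
tcp [715.6 141.  189.4] [3.140e+00 1.000e-03 1.794e+00] [-1. -6.  5.] 0.8400678626313359 24.15
```

View pics/w12.png

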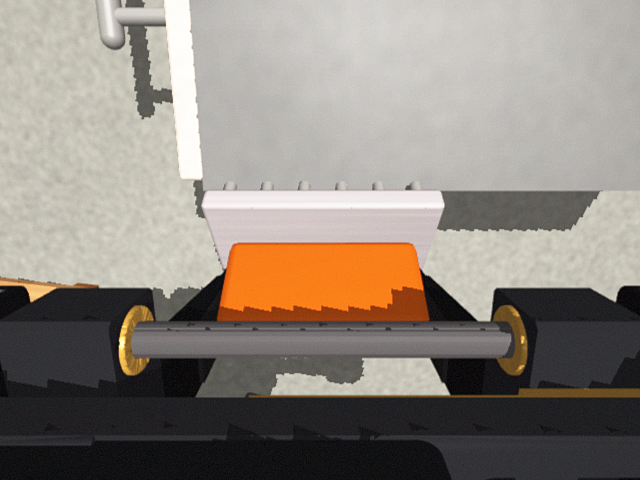

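```bash
python3 -m inch '{"hand":[0,0,0],"delta_pos":[[-0.2,0,0.4],[-0.03,0,0.1],[0,0,0]],"turn":[0,0,0]}'; python3 tilt.py w13 205 235 244 290;  python3 -m inch '{"hand":[0,0,0,0,0],"delta_pos":[[-1.5,0,0],[-3,0,-0],[0,0,-3],[0,0,-3],[0,0,0]],"turn":[0,0,0,0,0]}'; python3 tilt.py w14 205 235 244 290
```

```text
t: 24.5
eef_pos: [716.1, 138.9, 184.6]
tcp_rot: [3.14, 0.001, 1.794]
ft_force: [-1.5, -4.7, 7.5]
opening: 0.842
146.77020709284736
plate top 4068 c [707.6 176.6 125.5] n [ 0.145 -0.636  0.758] angle from vertical deg 40.7 heading -1.347
face 502 c [702.6 159.7 126.3] n [-0.167  0.735  0.657] angle from vertical deg 48.9 heading 1.794
tcp [716.1 138.9 184.6] [3.140e+00 1.000e-03 1.794e+00] [-1.5 -4.7  7.5] 0.8416120828166459 24.5
t: 25.05
eef_pos: [726.9, 94.8, 247.2]
tcp_rot: [3.135, 0.001, 1.793]
ft_force: [1.6, 0.5, -1.8]
opening: 0.84
146.97194544832325
plate top 4234 c [717.6 132.8 185.4] n [ 0.143 -0.636  0.758] angle from vertical deg 40.7 heading -1.349
face 48 c [752.4 116.  196.3] n [ 0.091 -0.965  0.247] angle from vertical deg 75.7 heading -1.476
tcp [726.9  94.8 247.2] [3.135e+00 1.000e-03 1.793e+00] [ 1.6  0.5 -1.8] 0.8403312278129541 25.05
```

View pics/w14.png

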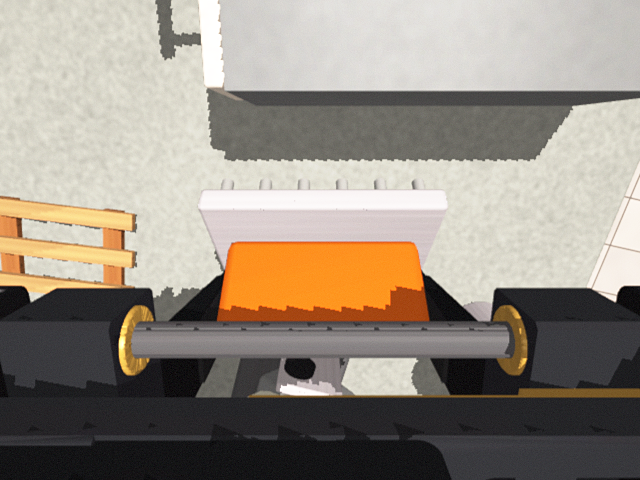

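Run:
```python
from h import *
p=cv2.imread("pics/top0.png"); W=np.load("W.npy"); c=viewer.get_calibration("top")
cv2.imwrite("pics/cam.png",cv2.resize(p[135:200,305:380],None,fx=8,fy=8,interpolation=cv2.INTER_CUBIC))
hsv=cv2.cvtColor(p,cv2.COLOR_BGR2HSV); H,S,V=[hsv[...,i].astype(int) for i in range(3)]
v,u=np.mgrid[0:480,0:640]
r=np.hypot(u-343.8,v-166.2)
g=(r<10)&(V<90); print("glass",u[g].mean(),v[g].mean(),g.sum())
u0,v0=u[g].mean(),v[g].mean()
def ray(u,v,z):
    d=c['T'][:3,:3]@np.array([(u-c['cx'])/c['fx'],(v-c['cy'])/c['fy'],1]); o=c['T'][:3,3]; return o+d*(z-o[2])/d[2]
print("lens at z100",ray(u0,v0,100).round(1))
m=(r<15)&(H>15)&(H<40)&(V>140)
q=W[m&~np.isnan(W[...,0])]
for _ in range(4):
    cc=q.mean(0); n=np.linalg.svd(q-cc,full_matrices=False)[2][2]; rr=np.abs((q-cc)@n); q=q[rr<=2.5*np.median(rr)]
n*=np.sign(n[2]); print("ring",len(q),cc.round(1),n.round(3),np.degrees(np.arccos(n[2])),np.arctan2(n[1],n[0]))
# foot: low points
m=(u>315)&(u<370)&(v>140)&(v<195)&(W[...,2]>6)&(W[...,2]<25); q=W[m]; print("foot",rect(q[:,:2]))
ch=(u>318)&(u<370)&(v>145)&(v<175)&(V>200)&(S<25)
n_,l,s,_c=cv2.connectedComponentsWithStats(ch.astype(np.uint8))
for i in range(1,n_):
    if s[i,4]>8:
        q=W[l==i]; q=q[~np.isnan(q[:,0])]; print(s[i],rect(q[:,:2]),np.median(q[:,2]))
```

```text
glass 343.25570776255705 166.10502283105023 219
lens at z100 [720.5 -59.4 100. ]
ring 348 [720.9 -59.7 101.5] [-0.646  0.034  0.763] 40.29361197243454 3.0885050961667444
foot (array([739.5, -63.7]), array([134.3, 129.1], dtype=float32), 3.105)
[324 148   2  20  39] (array([743.7, -17.1]), array([45. ,  2.4], dtype=float32), 3.113) 92.93309588393049
[361 159   2  10  17] (array([ 727. , -102.2]), array([20.3,  2.6], dtype=float32), 3.091) 93.05691668478948
```

View pics/cam.png

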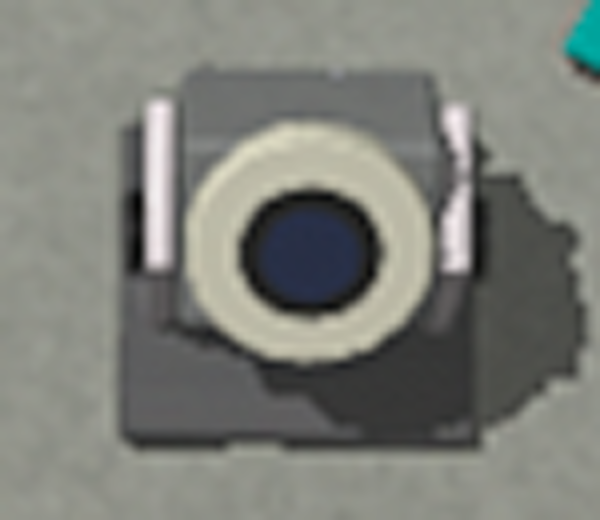

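```bash
python3 -c "
from h import *
go(561,-52.8,348.3,-0.04)"
```

```text
pos [726.1  95.  244.7] rot [3.138e+00 1.000e-03 1.793e+00] delta cm (before turn) [-10.77 -19.34 -10.42] turn -1.308 t 25.1
delta if turned first [ 15.88 -15.42 -10.42]
```

```bash
python3 -m inch '{"hand":[0,0,0,0,0,0,0,0,0,0,0,0,0,0],"delta_pos":[[0,0,-1.4],[0,0,-2.5],[0,0,-2.5],[0,0,-2.5],[0,0,-1.5],[-0.7,-1.2,0],[-1.34,-2.42,0],[-1.34,-2.42,0],[-1.34,-2.42,0],[-1.34,-2.42,0],[-1.34,-2.42,0],[-1.34,-2.42,0],[-1.34,-2.42,0],[-0.7,-1.2,0]],"turn":[0,0,0,0,0,0,0,0,0,0,0,0,0,0]}'; python3 -m inch '{"hand":[0,0,0,0,0,0,0,0,0,0,0,0,0,0,0,0,0,0],"delta_pos":[[0,0,0],[0,0,0],[0,0,0],[0,0,0],[0,0,0],[0,0,0],[0,0,0],[0,0,0],[0,0,0],[0,0,0],[0,0,0],[0,0,0],[0,0,0],[0,0,0],[0,0,0],[0,0,0],[0,0,0],[0,0,0]],"turn":[0.05,0.1,0.12,0.12,0.12,0.12,0.12,0.12,0.12,0.12,0.12,0.12,0.12,0.12,0.12,0.1,0.043,0]}'; python3 tilt.py w15 205 235 244 290
python3 - <<'E'
from h import *
go(561,-52.8,348.3,-0.04)
for n in ["scene","top"]:
    p,_=viewer.read_camera(n); cv2.imwrite(f"pics/{n}15.png",p)
E
```

```text
t: 26.5
eef_pos: [559.4, -53.1, 346.9]
tcp_rot: [-3.14, -0.001, 1.793]
ft_force: [1.2, -0.8, -2.4]
opening: 0.841
t: 28.3
eef_pos: [561.0, -51.9, 346.8]
tcp_rot: [-3.141, 0.001, -0.059]
ft_force: [1.2, -0.4, -2.8]
opening: 0.842
146.81550330853347
plate top 4163 c [598.2 -53.1 287.6] n [-0.652  0.038  0.757] angle from vertical deg 40.8 heading 3.083
face 6442 c [580.3 -51.3 291.6] n [ 0.756 -0.043  0.653] angle from vertical deg 49.2 heading -0.057
tcp [561.  -51.9 346.8] [-3.141e+00  1.000e-03 -5.900e-02] [ 1.2 -0.4 -2.8] 0.8417339011825439 28.3
pos [561.  -52.  346.8] rot [-3.141e+00  1.000e-03 -5.800e-02] delta cm (before turn) [ 0.01  0.08 -0.15] turn -0.018 t 28.35
delta if turned first [ 0.    0.08 -0.15]
```

View pics/w15.png

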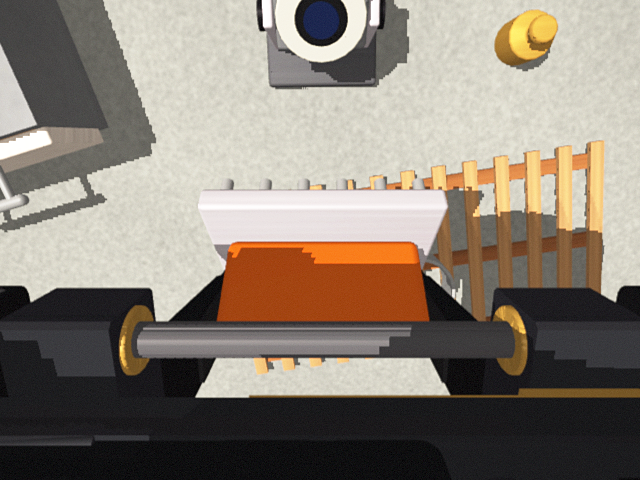

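View pics/scene15.png

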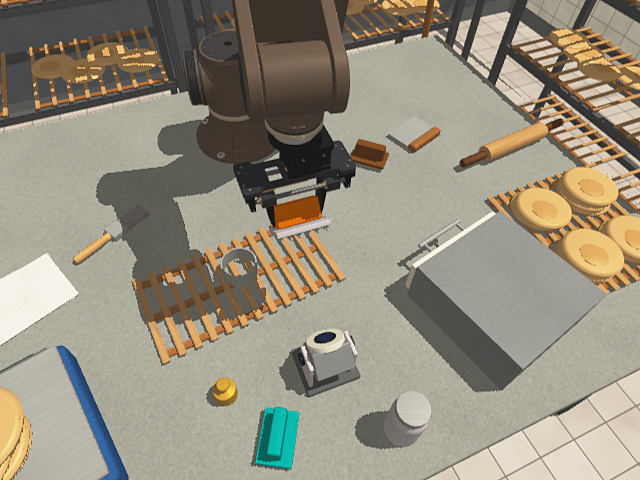

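```bash
python3 -m inch '{"hand":[0,0,0,0,0,0,0,0],"delta_pos":[[-0.3,0,0.2],[0,0,0],[0,0,0],[0,0,0],[0,0,0],[0,0,0],[0,0,0],[0,0,0]],"turn":[0,0,0,0,0,0,0,0]}'; python3 tilt.py w16 205 235 244 290
python3 - <<'E'
from h import *
p,W=cloud("wrist"); c=viewer.get_calibration("wrist")
hsv=cv2.cvtColor(p,cv2.COLOR_BGR2HSV); H,S,V=[hsv[...,i].astype(int) for i in range(3)]
v,u=np.mgrid[0:480,0:640]
g=(np.hypot(u-321,v-19)<24)&(V<130)&(H>100)&(S>100); u0,v0=u[g].mean(),v[g].mean(); print(u0,v0,g.sum())
d=c['T'][:3,:3]@np.array([(u0-c['cx'])/c['fx'],(v0-c['cy'])/c['fy'],1]); o=c['T'][:3,3]; print("lens",(o+d*(100-o[2])/d[2]).round(1))
p,W=cloud("top"); cv2.imwrite("pics/t16.png",p); print(env.state()['qvel'].round(4))
m=(W[...,2]>80)&(W[...,2]<104)&(u>120)&(u<250)&(v>190)&(v<240); q=W[m]; print("panel",rect(q[:,:2]), np.array(rect(q[:,:2])[0])@[.975,.221])
E
```

```text
t: 29.25
eef_pos: [557.8, -51.9, 345.2]
tcp_rot: [-3.141, -0.0, -0.059]
ft_force: [-0.5, -0.3, -2.9]
opening: 0.84
146.35258459341253
plate top 4197 c [595.1 -53.2 286. ] n [-0.651  0.039  0.758] angle from vertical deg 40.7 heading 3.081
face 6282 c [577.2 -51.  290. ] n [ 0.758 -0.044  0.651] angle from vertical deg 49.4 heading -0.058
tcp [557.8 -51.9 345.2] [-3.141 -0.    -0.059] [-0.5 -0.3 -2.9] 0.8403268864886534 29.25
320.55898876404495 16.11423220973783 1068
lens [717.5 -58.9 100. ]
[ 0.0007  0.0003  0.0005 -0.0006  0.0021  0.0003]
panel (array([616.9, 300.1]), array([254.8,  98. ], dtype=float32), 1.624) 667.7995999999999
```

View pics/t16.png

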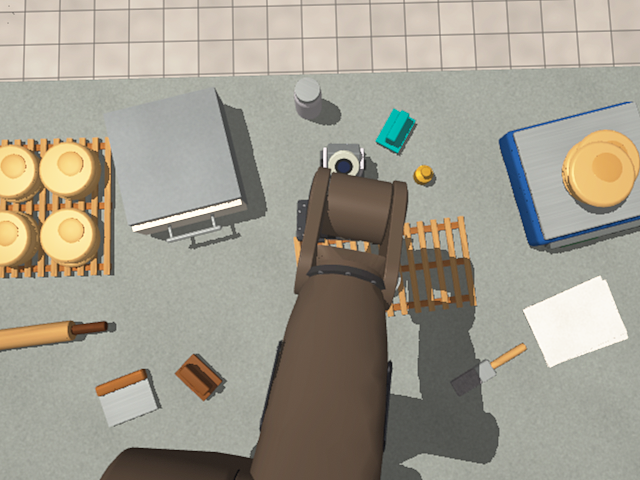

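```bash
python3 -c "
from cell import ticket
print(ticket.job_done())"
```

```text
the job is handed in; nothing more can be done
None
```

The job is handed in at about 29 s of the 69 s allowed; no verdict came back. The blue docker is in the shut drawer, and the orange one is held up to the inspection camera.

**Blue docker and drawer:** I set it down in the open drawer until I felt about 7 N of contact and let go. The picture afterwards showed it standing upright. I pushed the drawer in by its bar until the force rose to about 23 N at the stop. Later pictures show it shut; I have no direct reading of the joint.

**Orange docker:** The moves cannot tilt the tool, so I gripped the handle by its two ends. I then pressed one long edge of the pins on the cabinet's side edge to swing the docker between the pads. It kept its angle after leaving the cabinet.

**Last checks:**

| Check | Measured | Wanted |
|---|---|---|
| Tilt from vertical | 40.7° | 40° |
| Heading | 3.08 rad | about 3.10 rad (three measurements of the camera, 3.09 to 3.11) |
| Pin-face centre from the focus point | about 2–5 mm | under 25 mm |
| Joints | at rest | steady |

- **Disagreements:** The top and wrist cameras placed the lens 3 mm apart. The docker sits about 5 mm off-centre across the pads, which I allowed for. My last attempt to measure the drawer panel numerically mixed in other points, so I went by the pictures for that.
- **Left alone:** I never went near the brass weight or the camera, and the cutter ring was clear of the fingers. I did not measure either object's position at the end.

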